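# Nip shut the trim valve inside a coaxial brake regulator knob

### The job

Close the bleed valve by turning the small inner trim knob of the concentric pair clockwise (seen from above) until you feel it seat, and hold it nipped there for about half a second with a light torque of some 0.2 N m: enough to wind up its sprung hub, not so much that the red-marked seat ring is forced round. The outer coarse ring must stay as it is set. Then let go, leaving the valve shut, and press the green button fully in and release it to start the leak test, leaving everything else where it is.

Things in the scene. Friction and masses are not known exactly. Their poses are not given: they have to be found in the camera images.
- console: fixed cream metal console, 210 (x) x 290 (y) x 70 mm high, standing on a 3 mm rubber mat; origin at the centre of its underside, z up, -x side faces the robot. On its flat top: the concentric knob pair at (-30, +75) mm, a green button at (-30, -75) mm, a small amber lamp at (50, -105) mm and the loose piston cap near (60, 0) mm
- trim_top (a point): centre of the top face of the inner trim knob, on the vertical axis of the pair, 62 mm above the console top (a steel stem end stands 2 mm proud there). Round, black, fluted, no pointer, 34 mm diameter, can be gripped down to 28 mm below this point. It turns easily (about 0.03 N m) clockwise until the valve seats, after 0.45 to 1.15 rad, different each time, with no mark to show it
- trim (a joint): wind-up of the sprung hub between trim knob and valve spindle, rad, positive when the knob is turned clockwise ahead of the spindle; 0 = relaxed, 3 N m per rad (0.2 N m gives 0.067), +-0.25 at most. It springs back when the knob is let go; the valve itself stays where it is left
- needle (a joint): how far the valve needle is off its seat, m: 0 = shut, 0.00015 per rad of turn counter-clockwise from shut; shows as the steel stem end in the knob's top. Far too small a movement to find the seat by; feel the torque
- seat_mark (a point): top of the red telltale pin on the aluminium seat ring, between outer ring and trim knob, 24 mm from the knob axis; the pin reaches out to 28 mm radius, its top 29 mm below the knob top; it stands at any angle. The ring is held only by friction: above about 0.30 N m on the trim knob it is forced round and the seat is spoilt
- coarse_mark (a point): white pointer mark on the rim of the outer coarse ring (dark knurled steel, 33 mm radius, top face 41 mm below the trim knob's top), 34 mm from the knob axis; the ring turns very easily about the same axis (0.025 N m) and must not be moved
- start_button_top (a point): centre of the top of the green push button (32 mm diameter in a dark 48 mm collar), 22 mm above the console top when out; 6 mm travel straight down; 1.5 N starts it, 5 N presses it fully
- start_button (a joint): how far the green button is pressed, m: 0 out, 0.006 fully in; springs back
- piston_cap: loose steel piston cap, 56 mm diameter, 30 mm high, on the console top; bystander; origin at the centre of its underside
- coupling: loose brass coupling head, 68 mm diameter foot with two lugs, 66 mm high, on the mat; bystander; origin at the centre of its underside
- gauge: loose black pressure gauge lying face up, 91 mm diameter, 30 mm high, on the mat; bystander; origin at the centre of its underside
- sample: loose grey block sample, 50 x 80 x 40 mm, on the mat; bystander; origin at the centre of its underside
- wrench: loose steel wrench, 170 mm long, lying on the mat; bystander

How it is judged:
By the outcome, as a careful person would: the job done as asked, in the order asked, and still so for the second after the job is handed in, with the robot touching nothing.
It also fails if it takes over 70 s, if anything falls off the work surface, if the arm or the gripper's body presses on something with over 40 N, if the wrist force passes 120 N, or if a joint passes its speed limit or range.

### The arm

A 7-joint arm with a two-finger parallel gripper is mounted at the origin on the work surface. World frame = base frame: x ahead of the robot, y to its left, z up, the work surface at z = 0. Lengths are in m, angles in degrees, forces in N, time in s.
With the tool pointing down it reaches from about 0.425 to 0.875 m from the base axis. Payload 4.7 kg.
Tool frame: the origin (TCP) lies at the very end of the fingers, on their centre line; the grasp point (between the pads) lies 19 mm behind it; z points along the fingers, y is the line along which they close (so a half turn about z gives the same grasp; the last joint's range is limited). The gripper opens to 87 mm and grips with 3 to 60 N. Pads are 19 mm wide; open, the fingers measure 117 mm over their backs; the gripper's body (75 mm by 190 mm) begins 51 mm behind the grasp point.
Start: joints at [-63.822, 18.392, -4.016, 83.108, 1.295, 78.541, -3.26], TCP at [0.279, 0.587, 0.223] pointing down, gripper open.
Joint ranges: [-163.93, 163.93], [-17.29, 119.83], [-79.2, 71.16], [3.27, 140.29], [-89.18, 269.18], [5.43, 117.66], [-154.24, 154.24]. Speed limits (degrees/s): [147.25, 147.25, 180, 180, 180, 180, 180].

### API

Orientations are given as [roll, pitch, yaw] about the fixed x, y, z axes, in that order (R = Rz(yaw) Ry(pitch) Rx(roll)).
In Python, from workcell import monitor, cams, robot gives the robot as it stands.
- The arm moves only by the tool carry_out, never from a script. Its argument "deltas" is a list of rows, each a list of 5 numbers: the shift along the world's x, y, z in cm, then the turn about the world's z in degrees, then the finger opening in cm, from 0 to 8.7. A call has exactly 5 rows; each row is the pose to reach, as a shift and turn from the pose commanded when the call began; what a row does not reach only later rows make up. A row lasts 1/12 s, in which the tool goes at most 41.7 mm and 7.16 degrees, less where a joint would pass 70% of its speed; a pose out of reach is approached as far as the arm can. A call with a gripper value outside its range is refused whole. The fingers move at their own pace and stop on an object; "grip_force" is the grip in N (left out, the last holds). Time passes only in rows, so rows that repeat a pose let the fingers close, or fill a call up. It gives the time, the measured TCP pose, the force, the opening and the grip force at its end, in the units of the state.
- monitor.observe(): the state, without advancing time (a new reading comes with each control period).
- cams.capture(name): name is "scene" or "top" or "wrist"; returns the picture (420x560x3 uint8, red, green, blue); there is no depth.
- cams.camera_model(name): a dict with "fx", "fy", "cx", "cy" (pixels), "R" (3x3) and "t" (3): a world point X has camera coordinates R X + t; the wrist camera has in their place "mount" (4x4, takes a point from camera to tool coordinates, whose origin is the TCP and whose axes are the flange's). Camera axes: x right, y down, z forward; pixel columns grow to the right and rows downward; lengths in m; the calibration is good to about 2 mm. A picture is of the moment at which its call begins: read the wrist's pose just before it. camera_model takes no time and is no camera call.
- robot.job_done(): hands the job in; it is judged then, once.
The state is a dict: "time": time; "joint_pos": joint angles; "dq": joint speeds; "joint_torque": joint torques, N m; "tool_pos": TCP position; "tcp_rot": TCP orientation; "contact_force": force on the tool from outside, world axes, zero at the start; "moment": the same for the moment, N m; "opening": finger opening in m; "finger_force": force on a finger pad.
Only numpy, scipy, OpenCV 4.12 (cv2) and the standard library are available. Lean on these libraries where they do the work, as an engineer would, in place of code of your own. Each camera call takes 0.05 s, during which the arm holds its last target. There are 200 camera calls.

## Working session

There is one attempt and no reset: what is moved stays moved. The work goes in short steps, Python scripts to look and compute and a tool call to move; the robot and the scene stay as the last step left them, time stands still between calls to the robot, and variables do not carry over. Pictures are saved under pics/ and viewed, at most 10 in all, crops included, and the job is handed in when it is done.

Besides the shell and the picture viewer there is one more tool, called after ">>>" as name(argument=value, ...), one argument or row to a line, values as JSON. carry_out: Moves the arm, as the interface text tells. Its arguments: {"type":"object","properties":{"deltas":{"type":"array","items":{"type":"array","items":{"type":"number"}}},"grip_force":{"type":"number"}},"required":["deltas"]}

```bash
mkdir -p pics; ls
python3 - <<'E'
from workcell import monitor, cams, robot
import cv2,numpy as np
s=monitor.observe();print(s)
for n in("scene","top"):
    im=cams.capture(n);cv2.imwrite(f"pics/{n}0.png",im[:,:,::-1]);m=cams.camera_model(n)
    print(n,m)
print(cams.camera_model("wrist"))
E
```

```text
pics
{'time': 0.0, 'joint_pos': array([-63.82128536,  18.43837509,  -4.01656932,  83.17634053,
         1.29466714,  78.54116194,  -3.26075282]), 'dq': array([ 0.03382078, -0.02649617,  0.06972638, -0.04091306, -0.02588854,
        0.01455521, -0.01466352]), 'joint_torque': array([ 2.09158702e-04, -4.91277015e+01, -4.04099207e-01, -3.12529492e+01,
       -6.40160521e-02,  4.36687970e-02,  1.75175569e-04]), 'tool_pos': array([0.27829979, 0.58677934, 0.22145682]), 'tcp_rot': array([-1.79889355e+02,  5.21722134e-03,  1.54631237e+02]), 'contact_force': array([-0.59401915,  0.22717005,  1.02571552]), 'moment': array([-0.03054732, -0.02328127, -0.03414718]), 'finger_force': 0.0, 'opening': 0.08686514398599213}
scene {'fx': 470.0572441415049, 'fy': 470.0572441415049, 'cx': 274.54271773137185, 'cy': 204.03971716891266, 'R': array([[ 0.45950755,  0.88805684,  0.01441732],
       [ 0.58982973, -0.29297911, -0.75250523],
       [-0.66404345,  0.3542856 , -0.65842844]]), 't': array([-0.24086706, -0.2087379 ,  1.85336433])}
top {'fx': 536.2370762591065, 'fy': 536.2370762591065, 'cx': 283.23847585945396, 'cy': 208.44973318995687, 'R': array([[-0.01922446, -0.99980473,  0.00457387],
       [-0.98451962,  0.01813302, -0.17433389],
       [ 0.17421691, -0.00785454, -0.98467597]]), 't': array([0.00929861, 0.52762315, 1.25601432])}
{'fx': 371.7079188400504, 'fy': 371.7079188400504, 'cx': 275.5595853594239, 'cy': 214.97858748429582, 'mount': array([[-3.44512612e-04, -9.60302152e-01, -2.78961751e-01,
         7.55926021e-02],
       [ 9.99999422e-01, -4.68394966e-05, -1.07373983e-03,
        -6.07499610e-04],
       [ 1.01804825e-03, -2.78961960e-01,  9.60301613e-01,
        -1.62788129e-01],
       [ 0.00000000e+00,  0.00000000e+00,  0.00000000e+00,
         1.00000000e+00]])}
```

View pics/scene0.png

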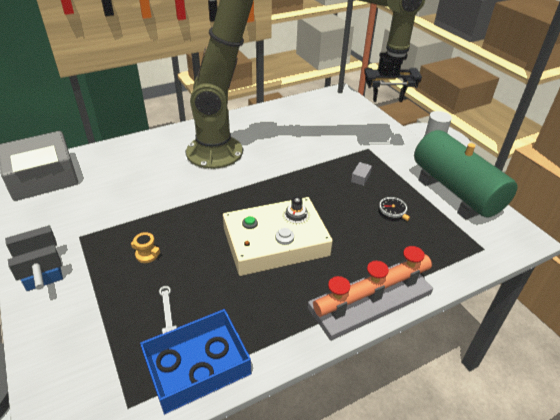

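View pics/top0.png

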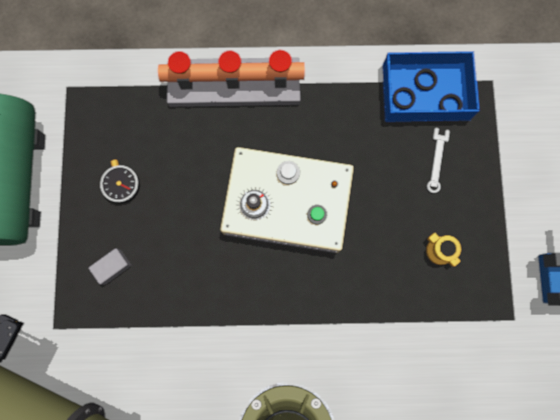

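The scene view shows the console at about (277,235), with the knob near (297,203) and the button near (250,221). In the top view the knob is at (254,202), the green button at (317,214), the cap at (288,172) and the console corners at (237,150), (353,163), (341,250) and (222,235).

```bash
cat > h.py <<'E'
import cv2,numpy as np
from scipy.spatial.transform import Rotation as Ro
from workcell import monitor, cams, robot
def ray(n,uv,pose=None):
    m=cams.camera_model(n);d=np.array([(uv[0]-m["cx"])/m["fx"],(uv[1]-m["cy"])/m["fy"],1.])
    if n!="wrist": R=m["R"];return -R.T@m["t"],R.T@d
    T=pose@m["mount"];return T[:3,3],T[:3,:3]@d
def pose(s):
    T=np.eye(4);T[:3,:3]=Ro.from_euler('xyz',s["tcp_rot"],degrees=True).as_matrix();T[:3,3]=s["tool_pos"];return T
def plane(n,uv,z,p=None):
    o,d=ray(n,uv,p);return o+d*(z-o[2])/d[2]
def tri(rs):
    A=np.zeros((3,3));b=np.zeros(3)
    for o,d in rs:
        d=d/np.linalg.norm(d);P=np.eye(3)-np.outer(d,d);A+=P;b+=P@o
    x=np.linalg.solve(A,b);return x,[np.linalg.norm(np.cross(x-o,d/np.linalg.norm(d))) for o,d in rs]
def blob(m):
    n,l,st,c=cv2.connectedComponentsWithStats(m.astype(np.uint8));i=1+np.argmax(st[1:,4]);return c[i],st[i]
def green(im):
    h=cv2.cvtColor(im,cv2.COLOR_RGB2HSV);return (h[...,0]>50)&(h[...,0]<80)&(h[...,1]>150)&(h[...,2]>70)
E
python3 - <<'E'
from h import *
g=[]
for n in("scene","top"):
    im=cv2.imread(f"pics/{n}0.png")[:,:,::-1].copy()
    k=green(im);k[:190]=0;k[260:]=0;k[:,:200]=0;k[:,380:]=0;c,st=blob(k);print(n,c,st);g.append(ray(n,c))
    if n=="top":
        h=cv2.cvtColor(im,cv2.COLOR_RGB2HSV);m=((h[...,2]>190)).astype(np.uint8);m[:140]=0;m[260:]=0;m[:,:200]=0;m[:,380:]=0
        cs,_=cv2.findContours(m,0,2);c=max(cs,key=cv2.contourArea);r=cv2.minAreaRect(c);b=cv2.boxPoints(r)
        P=np.array([plane(n,p,.073) for p in b]);print(P,P.mean(0),np.linalg.norm(P-np.roll(P,1,0),axis=1))
print("button",tri(g),plane("top",(317,214),.095))
print("knob tri",tri([ray("top",(254,201)),ray("scene",(297,202))]),plane("top",(254,201),.135))
cv2.imwrite("pics/z.png",np.hstack([cv2.resize(cv2.imread("pics/top0.png")[150:250,210:310],(400,400),interpolation=2),cv2.resize(cv2.imread("pics/scene0.png")[170:270,240:340],(400,400),interpolation=2)]))
E
```

```text
scene [249.38461538 220.03846154] [245 217  10   7  52]
top [315.11111111 218.22222222] [312 216   8   4   9]
[[ 0.47242255  0.1484493   0.073     ]
 [ 0.67796099  0.11599569  0.073     ]
 [ 0.62466545 -0.17372079  0.073     ]
 [ 0.4216728  -0.13345047  0.073     ]] [ 0.54918045 -0.01068157  0.073     ] [0.28643152 0.20808481 0.29457776 0.20694858]
button (array([ 0.49764793, -0.07501019,  0.07646568]), [np.float64(0.0003137309774203233), np.float64(0.00031373097742030075)]) [ 0.50449522 -0.0787427   0.095     ]
knob tri (array([0.53372209, 0.06840965, 0.12235408]), [np.float64(0.0020331680362599713), np.float64(0.0020331680362600125)]) [0.5303739  0.06597911 0.135     ]
```

View pics/z.png

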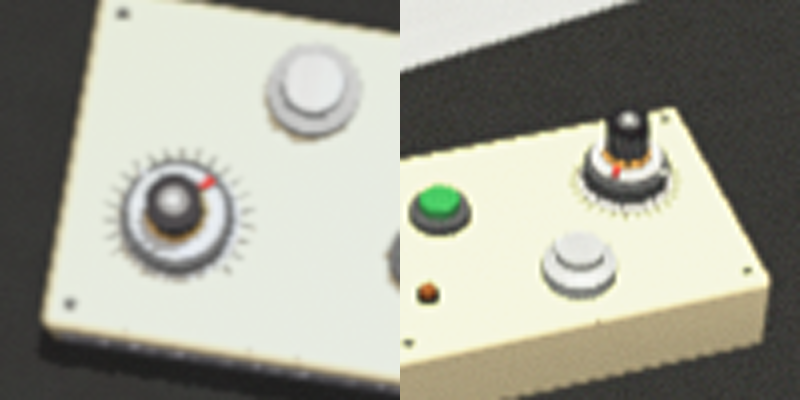

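The zoom shows the knob top at about top (253.5,199) and scene (297,200), with the red pin toward +x and slightly −y. The console yaw is about −10°, which agrees with the predicted knob position near (0.532,0.067). I'm moving above it for a wrist-camera look.

>>> carry_out(
  deltas=[
    [1.5, -3, 0.3, -2, 8.7],
    [3.2, -6.5, 0.6, -4, 8.7],
    [5, -10, 0.8, -6, 8.7],
    [6.6, -13.5, 1, -8, 8.7],
    [8.3, -17, 1.3, -10, 8.7],
  ],
)

```text
time: 0.52
tool_pos: [0.3617, 0.4153, 0.235]
tcp_rot: [-179.9, -0.0, 144.5]
contact_force: [0.7, -0.1, -0.5]
opening: 0.087
finger_force: 0.0
```

>>> carry_out(
  deltas=[
    [1.7, -3.5, 0, -2, 8.7],
    [3.4, -7, 0, -4, 8.7],
    [5.1, -10.5, 0, -6, 8.7],
    [6.8, -14, 0, -8, 8.7],
    [8.5, -17.5, 0, -9, 8.7],
  ],
)

```text
time: 0.93
tool_pos: [0.4468, 0.2403, 0.2354]
tcp_rot: [-180.0, -0.0, 135.5]
contact_force: [0.4, 0.7, -0.3]
opening: 0.0868
finger_force: 0.0
```

>>> carry_out(
  deltas=[
    [1.7, -3.5, 0, -1, 8.7],
    [3.4, -7, 0, -2, 8.7],
    [5.1, -10.5, 0, -3, 8.7],
    [6.8, -14, 0, -4, 8.7],
    [8.5, -17.4, 0, -4, 8.7],
  ],
)

```text
time: 1.35
tool_pos: [0.5318, 0.0662, 0.2354]
tcp_rot: [-180.0, -0.0, 131.6]
contact_force: [0.5, 0.4, -1.1]
opening: 0.0874
finger_force: 0.0
```

>>> carry_out(
  deltas=[
    [0, 0, 0, 0, 8.7],
    [0, 0, 0, 0, 8.7],
    [0, 0, 0, 0, 8.7],
    [0, 0, 0, 0, 8.7],
    [0, 0, 0, 0, 8.7],
  ],
)

```text
time: 1.77
tool_pos: [0.531, 0.0701, 0.2354]
tcp_rot: [-180.0, -0.0, 131.8]
contact_force: [-0.3, 0.3, 0.0]
opening: 0.0871
finger_force: 0.0
```

Run:
```python
from h import *
import json
for i in range(3):
    s=monitor.observe();im=cams.capture("wrist");print(s["tool_pos"],s["tcp_rot"],s["moment"],s["contact_force"],s["joint_pos"][6])
cv2.imwrite("pics/w1.png",im[:,:,::-1]);np.save("p1.npy",pose(s))
print(blob(green(im)))
```

```text
[0.53097403 0.07010828 0.23539601] [-1.79995352e+02 -3.19780482e-02  1.31805898e+02] [-0.03473407  0.05827149 -0.04197069] [-0.3113952   0.27561614  0.01182331] 32.895393688005065
[0.53106765 0.06988662 0.23546207] [ 1.79999561e+02 -2.10518660e-02  1.31787746e+02] [-0.00191546 -0.00762742 -0.00197095] [-0.62339172  0.48752544 -0.36125086] 32.89673809100061
[0.53116923 0.06966542 0.23554409] [ 1.79993350e+02 -1.19407747e-02  1.31769064e+02] [-0.05786976  0.00703357 -0.05358363] [ 0.88855522 -0.67626024 -0.75265104] 32.89978290315928Traceback (most recent call last):
  File "<stdin>", line 6, in <module>
  File "h.py", line 18, in blob
    n,l,st,c=cv2.connectedComponentsWithStats(m.astype(np.uint8));i=1+np.argmax(st[1:,4]);return c[i],st[i]
                                                                      ~~~~~~~~~^^^^^^^^^^
    return _wrapfunc(a, 'argmax', axis=axis, out=out, **kwds)
    return bound(*args, **kwds)
ValueError: attempt to get argmax of an empty sequence
```

View pics/w1.png

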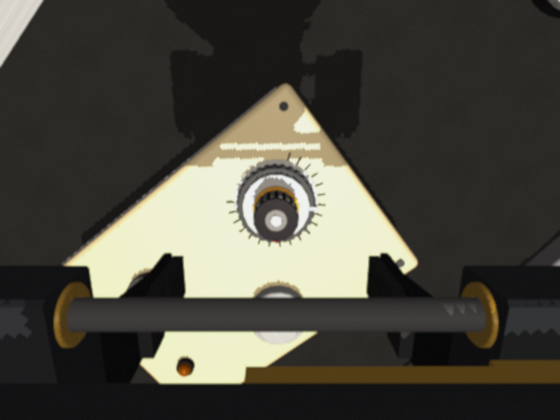

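The wrist view shows the knob top with its bright stem end at about (276,221). The ring and the scale are around it, and the red pin is hidden behind the knob toward the image bottom (about (275,243)).

```bash
cat > knob.py <<'E'
from h import *
def stem(im):
    g=cv2.GaussianBlur(cv2.cvtColor(im,cv2.COLOR_RGB2GRAY),(3,3),0)
    c0=np.array([276,221]);w=g[c0[1]-16:c0[1]+17,c0[0]-16:c0[0]+17].astype(float)
    out=[]
    for th in(120,150):
        n,l,st,c=cv2.connectedComponentsWithStats((w>th).astype(np.uint8))
        out+=[(c[i]+c0-16,st[i][4]) for i in range(1,n)]
    return out
E
python3 - <<'E'
from knob import *
im=cv2.imread("pics/w1.png")[:,:,::-1].copy();p=np.load("p1.npy")
for c,a in stem(im): print(c,a,plane("wrist",c,.137,p))
g=cv2.cvtColor(im,7);print(g[205:238:2,262:292:2])
print("two-view top+scene", tri([ray("top",(253.5,199.5)),ray("scene",(297,199.7)),]))
print("wrist+scene", tri([ray("wrist",(276,220.5),p),ray("scene",(297,199.2)),]),"wrist+top",tri([ray("wrist",(276,220.5),p),ray("top",(253.5,199.2))]))
E
```

```text
[275.59668508 220.08839779] 362 [0.53383293 0.06602742 0.137     ]
[275.60927152 220.14569536] 302 [0.53386916 0.06600072 0.137     ]
[[ 59  62  62  62  62  62  64  63  64  64  64  63  63  63  56]
 [ 61  62  61  61  62  62  62  63  62  63  64  63  63  63  63]
 [ 61  60  62  61  62  77  90  97  85  72  64  63  64  63  63]
 [ 60  62  61  73 112 148 163 165 158 140 102  69  62  63  63]
 [ 61  61  74 135 166 172 165 170 174 173 162 115  65  63  62]
 [ 60  61 122 168 172 167 159 171 173 172 173 158  84  62  62]
 [ 60  72 152 171 166 209 235 235 229 201 174 171 120  64  62]
 [ 60  89 162 170 176 236 240 240 241 231 171 172 139  68  62]
 [ 59  87 161 171 198 240 240 240 241 232 163 171 140  67  61]
 [ 59  76 153 171 178 232 240 240 241 227 175 170 127  64  60]
 [ 59  62 120 169 171 190 226 234 225 188 172 158  91  60  61]
 [ 59  59  78 139 169 170 178 183 177 171 162 113  64  59  60]
 [ 59  59  59  81 132 159 164 165 163 146 109  66  61  61  61]
 [ 58  58  58  58  69  87  98 105  97  75  62  60  60  61  60]
 [ 57  58  58  58  58  59  59  59  59  60  60  60  59  60  59]
 [ 61  58  58  58  58  59  58  59  58  59  59  58  58  60  68]
 [ 86  63  57  58  58  57  58  58  58  58  58  57  60  73  93]]
two-view top+scene (array([0.53482965, 0.06823718, 0.132694  ]), [np.float64(0.0011614847744391564), np.float64(0.0011614847744391022)])
wrist+scene (array([0.53539699, 0.06716492, 0.13604325]), [np.float64(0.0016751680052122292), np.float64(0.0016751680052122058)]) wrist+top (array([0.53349528, 0.06680498, 0.14057286]), [np.float64(3.674901680616921e-05), np.float64(3.6749016806217445e-05)])
```

>>> carry_out(
  deltas=[
    [0, 0, -0.5, 0, 8.7],
    [0, 0, -1.5, 0, 8.7],
    [0, 0, -2.5, 0, 8.7],
    [0, 0, -3.5, 0, 8.7],
    [0, 0, -4.0, 0, 8.7],
  ],
)

```text
time: 2.33
tool_pos: [0.5304, 0.0681, 0.1931]
tcp_rot: [-179.8, -0.1, 131.6]
contact_force: [-0.6, 0.3, -1.2]
opening: 0.0868
finger_force: 0.0
```

>>> carry_out(
  deltas=[
    [0, 0, 0, 0, 8.7],
    [0, 0, 0, 0, 8.7],
    [0, 0, 0, 0, 8.7],
    [0, 0, 0, 0, 8.7],
    [0, 0, 0, 0, 8.7],
  ],
)

```text
time: 2.75
tool_pos: [0.5319, 0.0684, 0.1961]
tcp_rot: [179.9, 0.0, 131.6]
contact_force: [0.4, -0.7, -0.5]
opening: 0.087
finger_force: 0.0
```

Run:
```python
from h import *
s=monitor.observe();im=cams.capture("wrist");print(s["tool_pos"],s["tcp_rot"])
cv2.imwrite("pics/w2.png",im[:,:,::-1]);np.save("p2.npy",pose(s))
cv2.imwrite("pics/w2c.png",cv2.resize(im[130:280,180:380,::-1],(800,600),interpolation=2))
```

```text
[0.5318813  0.0683525  0.19611195] [1.79945189e+02 2.65621020e-02 1.31627472e+02]
```

View pics/w2c.png

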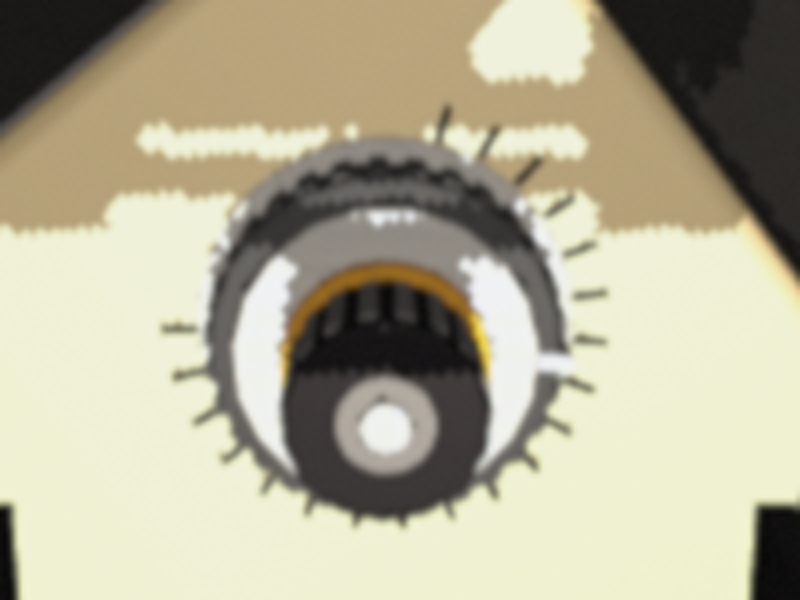

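The closer view shows the knob top ring at full-image (276.5,237), the white coarse mark at (318,221), and the red pin hidden behind the knob.

Run:
```python
from h import *
im=cv2.imread("pics/w2.png");g=cv2.cvtColor(im,6)
p=np.load("p2.npy");p1=np.load("p1.npy")
m=np.zeros_like(g);m[215:258,255:298]=(g[215:258,255:298]>215)
# stem: bright small blob near centre
n,l,st,c=cv2.connectedComponentsWithStats(m)
for i in range(1,n):
    if st[i][4]>20: print(c[i],st[i])
uv=min((c[i] for i in range(1,n) if st[i][4]>20),key=lambda q:np.hypot(q[0]-276.5,q[1]-237))
g1=cv2.cvtColor(cv2.imread("pics/w1.png"),6);m1=np.zeros_like(g1);m1[212:230,268:286]=g1[212:230,268:286]>200
u1,_=blob(m1);print(uv,u1)
print(plane("wrist",uv,.137,p),plane("wrist",u1,.137,p1))
print("stem tri",tri([ray("wrist",uv,p),ray("wrist",u1,p1)]), tri([ray("wrist",uv,p),ray("wrist",u1,p1),ray("top",(253.5,199.3)),ray("scene",(297,199.5))]))
print("coarse mark",plane("wrist",(318.2,221),.094,p))
```

```text
[276.09433962 237.        ] [270 232  12  11 106]
[276.09433962 237.        ] [275.7032967  220.85714286]
[0.53427335 0.06557377 0.137     ] [0.53428813 0.06563954 0.137     ]
stem tri (array([0.53410906, 0.06579836, 0.13777445]), [np.float64(2.783675979792789e-05), np.float64(2.7836759798049817e-05)]) (array([0.53502555, 0.06649772, 0.13524953]), [np.float64(0.001402245881821572), np.float64(0.0013001358201728604), np.float64(0.000936095139275956), np.float64(0.0025246236791635996)])
coarse mark [0.55960339 0.08446023 0.094     ]
```

>>> carry_out(
  deltas=[
    [0.1, -0.1, -1.2, 0, 8.7],
    [0.2, -0.2, -3, 0, 8.7],
    [0.2, -0.3, -4.8, 0, 8.7],
    [0.2, -0.3, -6, 0, 8.7],
    [0.2, -0.3, -6.5, 0, 8.7],
  ],
)

```text
time: 3.22
tool_pos: [0.532, 0.0649, 0.128]
tcp_rot: [-179.8, -0.1, 131.6]
contact_force: [0.3, 0.4, 1.0]
opening: 0.0867
finger_force: 0.0
```

>>> carry_out(
  deltas=[
    [0, 0, 0, 0, 8.7],
    [0, 0, 0, 0, 8.7],
    [0, 0, 0, 0, 8.7],
    [0, 0, 0, 0, 8.7],
    [0, 0, 0, 0, 8.7],
  ],
)

```text
time: 3.63
tool_pos: [0.5341, 0.0655, 0.1314]
tcp_rot: [179.9, 0.0, 131.6]
contact_force: [0.7, 0.1, -0.5]
opening: 0.0874
finger_force: 0.0
```

Run:
```python
from h import *
for i in range(6):
    s=monitor.observe();im=cams.capture("wrist");print(s["tool_pos"].round(4),s["tcp_rot"].round(2),s["moment"].round(3))
p=pose(s);g=cv2.cvtColor(im,7)
x=p.copy()
# predicted stem pixel
m=cams.camera_model("wrist");T=np.linalg.inv(p@m["mount"]);q=T@np.array([.5343,.0656,.137,1]);uv=np.array([m["fx"]*q[0]/q[2]+m["cx"],m["fy"]*q[1]/q[2]+m["cy"]]);print("pred",uv)
k=np.zeros_like(g);a,b=int(uv[1]),int(uv[0]);k[a-25:a+25,b-25:b+25]=g[a-25:a+25,b-25:b+25]>205
c,st=blob(k);print(c,st,plane("wrist",c,.137,p))
cv2.imwrite("pics/w3.png",im[:,:,::-1])
```

```text
[0.5341 0.0655 0.1314] [1.7991e+02 4.0000e-02 1.3163e+02] [ 0.003  0.02  -0.058]
[0.534  0.0654 0.1313] [1.7993e+02 3.0000e-02 1.3163e+02] [-0.025 -0.011 -0.   ]
[0.5339 0.0654 0.1312] [1.7994e+02 3.0000e-02 1.3163e+02] [-0.079  0.005 -0.042]
[0.5338 0.0654 0.131 ] [1.7996e+02 2.0000e-02 1.3163e+02] [-0.025  0.018 -0.061]
[0.5337 0.0654 0.1309] [1.7997e+02 1.0000e-02 1.3164e+02] [-0.033 -0.007 -0.011]
[0.5336 0.0654 0.1308] [1.7998e+02 1.0000e-02 1.3164e+02] [0.011 0.013 0.024]
pred [277.89250883 277.71604307]
[278.63541667 280.52083333] [271 277  16   8  96] [0.53550205 0.06476789 0.137     ]
```

>>> carry_out(
  deltas=[
    [0.1, 0, -0.3, 0, 8.7],
    [0.1, 0, -0.8, 0, 8.7],
    [0.1, 0, -1.3, 0, 8.7],
    [0.1, 0, -1.7, 0, 8.7],
    [0.1, 0, -1.9, 0, 8.7],
  ],
)

```text
time: 4.35
tool_pos: [0.5339, 0.0652, 0.1104]
tcp_rot: [-179.9, -0.0, 131.6]
contact_force: [-0.5, 0.2, -0.7]
opening: 0.0871
finger_force: 0.0
```

>>> carry_out(
  deltas=[
    [0, 0, 0, 0, 8.7],
    [0, 0, 0, 0, 8.7],
    [0, 0, 0, 0, 7],
    [0, 0, 0, 0, 5.5],
    [0, 0, 0, 0, 4.5],
  ],
  grip_force=5,
)

```text
time: 4.77
tool_pos: [0.5347, 0.0654, 0.1118]
tcp_rot: [180.0, 0.0, 131.6]
contact_force: [-0.8, -0.1, 0.1]
opening: 0.0744
finger_force: 0.0
```

Run:
```python
from h import *
for i in range(4):
    s=monitor.observe();im=cams.capture("wrist")
print(s["tool_pos"].round(4),s["tcp_rot"].round(2),s["moment"].round(3),s["opening"],s["contact_force"])
sc=cams.capture("scene")
cv2.imwrite("pics/v4.png",np.hstack([cv2.resize(im[200:350,200:350,::-1],(400,400),interpolation=2),cv2.resize(sc[165:235,260:330,::-1],(400,400),interpolation=2)]))
```

```text
[0.5346 0.0653 0.1117] [1.7998e+02 1.0000e-02 1.3163e+02] [-0.082  0.04   0.031] 0.06299942495473207 [ 0.06253142  0.08756176 -0.53600245]
```

View pics/v4.png

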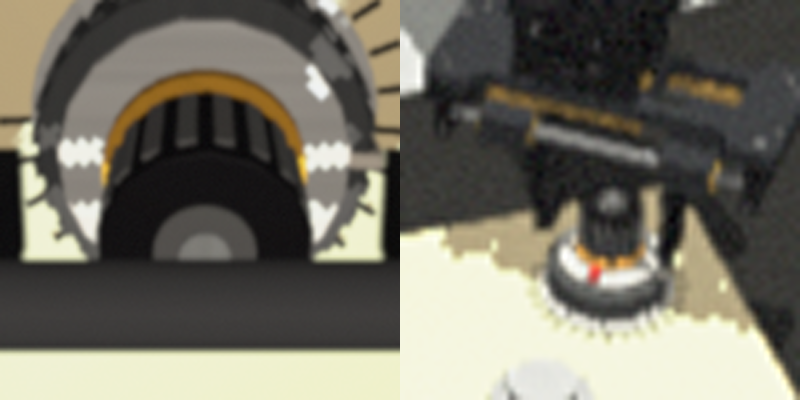

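The crops show the knob centred between the fingers, with the finger tips clear of the ring and the red pin. I'm closing on it now.

>>> carry_out(
  deltas=[
    [0, 0, 0, 0, 4],
    [0, 0, 0, 0, 3.5],
    [0, 0, 0, 0, 3],
    [0, 0, 0, 0, 3],
    [0, 0, 0, 0, 3],
  ],
  grip_force=15,
)

```text
time: 5.43
tool_pos: [0.5348, 0.0656, 0.1117]
tcp_rot: [180.0, 0.0, 131.6]
contact_force: [0.6, 0.6, -1.0]
opening: 0.0335
finger_force: 15.0
```

>>> carry_out(
  deltas=[
    [0, 0, 0, 0, 3],
    [0, 0, 0, 0, 3],
    [0, 0, 0, 0, 3],
    [0, 0, 0, 0, 3],
    [0, 0, 0, 0, 3],
  ],
  grip_force=20,
)

```text
time: 5.85
tool_pos: [0.5347, 0.0655, 0.1117]
tcp_rot: [180.0, 0.0, 131.6]
contact_force: [1.7, 1.3, -0.4]
opening: 0.0335
finger_force: 20.0
```

```bash
cat > feel.py <<'E'
from h import *
M=[];F=[];Y=[];P=[];J=[]
for i in range(4):
    s=monitor.observe();cams.capture("wrist");M.append(s["moment"]);F.append(s["contact_force"]);Y.append(s["tcp_rot"][2]);P.append(s["tool_pos"]);J.append(s["joint_torque"][6])
a=lambda x:np.mean(x,0).round(4)
print(s["time"],"M",a(M),"F",a(F),"yaw",a(Y),"P",a(P),"tau7",a(J),np.std(J),s["opening"],s["finger_force"],s["joint_pos"][6])
E
python3 feel.py
```

```text
6.0 M [ 0.2043 -0.3045  0.0134] F [ 1.432  1.455 -0.587] yaw 131.6353 P [0.5347 0.0655 0.1117] tau7 0.0029 0.00015489769318864546 0.03349975216594924 19.996768101118505 35.52641453731726
```

>>> carry_out(
  deltas=[
    [0, 0, 0, -2, 3],
    [0, 0, 0, -5, 3],
    [0, 0, 0, -8, 3],
    [0, 0, 0, -11, 3],
    [0, 0, 0, -13, 3],
  ],
  grip_force=20,
)

```text
time: 6.47
tool_pos: [0.5345, 0.0653, 0.1117]
tcp_rot: [-180.0, -0.0, 118.5]
contact_force: [0.6, 0.3, 0.0]
opening: 0.0338
finger_force: 20.0
```

```bash
python3 feel.py
```

```text
6.6167 M [ 0.1461 -0.147   0.0172] F [0.5022 0.8299 0.16  ] yaw 118.5647 P [0.5345 0.0653 0.1116] tau7 -0.0714 0.198802699941215 0.03361928114585189 19.996631538961083 22.792486318167338
```

>>> carry_out(
  deltas=[
    [0, 0, 0, -2, 3],
    [0, 0, 0, -4, 3],
    [0, 0, 0, -6, 3],
    [0, 0, 0, -7, 3],
    [0, 0, 0, -8, 3],
  ],
)

```text
time: 7.08
tool_pos: [0.5343, 0.0652, 0.1116]
tcp_rot: [-180.0, -0.0, 110.6]
contact_force: [-0.3, 0.2, 1.1]
opening: 0.0335
finger_force: 20.0
```

```bash
python3 feel.py
```

```text
7.2333 M [0.046  0.1646 0.0223] F [-0.159   0.4704  1.3269] yaw 110.6211 P [0.5343 0.0652 0.1116] tau7 -0.0237 0.11769090099536109 0.03366166156508171 19.99479311518371 14.906827658729645
```

```bash
cat > feel.py <<'E'
from h import *
M=[];J=[];Y=[]
for i in range(6):
    s=monitor.observe();cams.capture("wrist");M.append(s["moment"][2]);J.append(s["joint_torque"][6]);Y.append(s["tcp_rot"][2])
print(s["time"],"Mz",np.round(M,3),"mean",np.mean(M).round(3),"tau7",np.round(J,3),"yaw",np.round(Y,2),s["opening"],s["tool_pos"].round(4))
E
python3 feel.py
```

```text
7.5333 Mz [ 0.067  0.048  0.004 -0.023  0.015 -0.002] mean 0.018 tau7 [-0.033 -0.023 -0.021 -0.022 -0.023 -0.024] yaw [110.67 110.66 110.65 110.65 110.64 110.64] 0.033494148483643904 [0.5343 0.0652 0.1116]
```

>>> carry_out(
  deltas=[
    [0, 0, 0, -0.7, 3],
    [0, 0, 0, -1.5, 3],
    [0, 0, 0, -2.3, 3],
    [0, 0, 0, -3, 3],
    [0, 0, 0, -3.5, 3],
  ],
)

```text
time: 8.0
tool_pos: [0.5343, 0.0652, 0.1116]
tcp_rot: [-180.0, 0.0, 107.1]
contact_force: [-2.6, -0.2, 3.4]
opening: 0.0337
finger_force: 20.0
```

```bash
python3 feel.py
```

```text
8.25 Mz [ 0.045 -0.007  0.058  0.065  0.015  0.003] mean 0.03 tau7 [ 0.033 -0.05  -0.109 -0.058 -0.038 -0.032] yaw [107.06 107.06 107.11 107.12 107.13 107.14] 0.03329560780607787 [0.5343 0.0652 0.1116]
```

>>> carry_out(
  deltas=[
    [0, 0, 0, -0.7, 3],
    [0, 0, 0, -1.5, 3],
    [0, 0, 0, -2.3, 3],
    [0, 0, 0, -3, 3],
    [0, 0, 0, -3.3, 3],
  ],
)

```text
time: 8.72
tool_pos: [0.5343, 0.0652, 0.1116]
tcp_rot: [-180.0, 0.0, 103.8]
contact_force: [-3.7, 0.2, 4.5]
opening: 0.0335
finger_force: 20.0
```

```bash
python3 feel.py
```

```text
8.9667 Mz [ 0.014  0.074 -0.007  0.037  0.092  0.027] mean 0.039 tau7 [-0.048 -0.069 -0.089 -0.053 -0.038 -0.035] yaw [103.77 103.78 103.82 103.83 103.83 103.83] 0.03392898870636176 [0.5343 0.0653 0.1115]
```

>>> carry_out(
  deltas=[
    [0, 0, 0, -0.7, 3],
    [0, 0, 0, -1.5, 3],
    [0, 0, 0, -2.3, 3],
    [0, 0, 0, -3, 3],
    [0, 0, 0, -3.3, 3],
  ],
)

```text
time: 9.43
tool_pos: [0.5342, 0.0653, 0.1115]
tcp_rot: [-180.0, 0.0, 100.5]
contact_force: [-4.6, -1.0, 4.9]
opening: 0.0334
finger_force: 20.0
```

```bash
python3 feel.py
```

```text
9.6833 Mz [0.031 0.112 0.074 0.013 0.06  0.03 ] mean 0.053 tau7 [-0.04  -0.067 -0.077 -0.046 -0.038 -0.036] yaw [100.5  100.5  100.53 100.53 100.53 100.53] 0.03371348664564005 [0.5342 0.0652 0.1115]
```

>>> carry_out(
  deltas=[
    [0, 0, 0, -0.7, 3],
    [0, 0, 0, -1.5, 3],
    [0, 0, 0, -2.3, 3],
    [0, 0, 0, -3, 3],
    [0, 0, 0, -3.3, 3],
  ],
)

```text
time: 10.15
tool_pos: [0.5341, 0.0652, 0.1115]
tcp_rot: [-179.9, 0.0, 97.2]
contact_force: [-5.2, -0.6, 4.8]
opening: 0.0339
finger_force: 20.0
```

```bash
python3 feel.py
```

```text
10.4 Mz [0.079 0.063 0.054 0.061 0.055 0.047] mean 0.06 tau7 [-0.041 -0.067 -0.077 -0.046 -0.038 -0.036] yaw [97.2  97.19 97.22 97.23 97.23 97.23] 0.033424015135643574 [0.5341 0.0652 0.1115]
```

>>> carry_out(
  deltas=[
    [0, 0, 0, -0.7, 3],
    [0, 0, 0, -1.5, 3],
    [0, 0, 0, -2.3, 3],
    [0, 0, 0, -3, 3],
    [0, 0, 0, -3.3, 3],
  ],
)

```text
time: 10.87
tool_pos: [0.534, 0.0652, 0.1115]
tcp_rot: [-179.9, 0.0, 93.9]
contact_force: [-4.9, 0.1, 5.1]
opening: 0.0335
finger_force: 20.0
```

```bash
python3 feel.py
```

```text
11.1167 Mz [0.054 0.004 0.035 0.015 0.035 0.066] mean 0.035 tau7 [-0.041 -0.068 -0.077 -0.047 -0.038 -0.037] yaw [93.9  93.9  93.92 93.93 93.93 93.93] 0.03380772319824763 [0.534  0.0653 0.1115]
```

Turned 37.7° so far with no seat felt.

>>> carry_out(
  deltas=[
    [0, 0, 0, -0.7, 3],
    [0, 0, 0, -1.5, 3],
    [0, 0, 0, -2.3, 3],
    [0, 0, 0, -3, 3],
    [0, 0, 0, -3.3, 3],
  ],
)

```text
time: 11.58
tool_pos: [0.5339, 0.0652, 0.1115]
tcp_rot: [-179.9, 0.0, 90.6]
contact_force: [-4.5, -0.7, 5.4]
opening: 0.0333
finger_force: 20.0
```

```bash
python3 feel.py
```

```text
11.8333 Mz [0.029 0.027 0.014 0.014 0.096 0.051] mean 0.039 tau7 [-0.041 -0.068 -0.078 -0.047 -0.038 -0.037] yaw [90.6  90.6  90.63 90.63 90.63 90.63] 0.03340783492764072 [0.5339 0.0653 0.1115]
```

>>> carry_out(
  deltas=[
    [0, 0, 0, -0.7, 3],
    [0, 0, 0, -1.5, 3],
    [0, 0, 0, -2.3, 3],
    [0, 0, 0, -3, 3],
    [0, 0, 0, -3.3, 3],
  ],
)

```text
time: 12.3
tool_pos: [0.5338, 0.0653, 0.1115]
tcp_rot: [-179.9, 0.0, 87.3]
contact_force: [-5.3, 0.2, 6.0]
opening: 0.0337
finger_force: 20.0
```

```bash
python3 feel.py
```

```text
12.55 Mz [ 0.025  0.001  0.055 -0.007  0.01   0.07 ] mean 0.026 tau7 [-0.041 -0.068 -0.078 -0.047 -0.039 -0.037] yaw [87.3  87.29 87.32 87.33 87.33 87.33] 0.033591995707873565 [0.5338 0.0653 0.1115]
```

>>> carry_out(
  deltas=[
    [0, 0, 0, -0.7, 3],
    [0, 0, 0, -1.5, 3],
    [0, 0, 0, -2.3, 3],
    [0, 0, 0, -3, 3],
    [0, 0, 0, -3.3, 3],
  ],
)

```text
time: 13.02
tool_pos: [0.5338, 0.0653, 0.1115]
tcp_rot: [-179.9, 0.0, 84.0]
contact_force: [-6.1, -0.6, 6.7]
opening: 0.0336
finger_force: 20.0
```

```bash
python3 feel.py
```

```text
13.2667 Mz [ 0.027 -0.005  0.038  0.047  0.041  0.015] mean 0.027 tau7 [-0.042 -0.068 -0.078 -0.047 -0.039 -0.037] yaw [84.   84.   84.03 84.03 84.03 84.03] 0.03329096575664576 [0.5338 0.0653 0.1115]
```

>>> carry_out(
  deltas=[
    [0, 0, 0, -0.7, 3],
    [0, 0, 0, -1.5, 3],
    [0, 0, 0, -2.3, 3],
    [0, 0, 0, -3, 3],
    [0, 0, 0, -3.3, 3],
  ],
)

```text
time: 13.73
tool_pos: [0.5337, 0.0653, 0.1115]
tcp_rot: [-179.9, 0.0, 80.7]
contact_force: [-6.6, 0.3, 6.4]
opening: 0.0336
finger_force: 20.0
```

```bash
python3 feel.py
```

```text
13.9833 Mz [-0.008  0.057  0.057  0.069  0.039  0.047] mean 0.044 tau7 [-0.064 -0.091 -0.1   -0.069 -0.06  -0.059] yaw [80.71 80.71 80.73 80.74 80.73 80.74] 0.033511995351894995 [0.5337 0.0653 0.1115]
```

Torque has risen by 0.02 N m, so I probably reached the seat at the end of that step. I'll take a small step to confirm the slope.

>>> carry_out(
  deltas=[
    [0, 0, 0, -0.3, 3],
    [0, 0, 0, -0.6, 3],
    [0, 0, 0, -0.9, 3],
    [0, 0, 0, -1.2, 3],
    [0, 0, 0, -1.3, 3],
  ],
)

```text
time: 14.45
tool_pos: [0.5337, 0.0653, 0.1115]
tcp_rot: [-179.9, 0.0, 79.4]
contact_force: [-5.7, -0.9, 5.9]
opening: 0.0335
finger_force: 20.0
```

```bash
python3 feel.py
```

```text
14.7 Mz [0.072 0.107 0.142 0.123 0.114 0.079] mean 0.106 tau7 [-0.131 -0.133 -0.133 -0.122 -0.119 -0.119] yaw [79.43 79.44 79.45 79.45 79.45 79.45] 0.03346499661035158 [0.5336 0.0653 0.1115]
```

>>> carry_out(
  deltas=[
    [0, 0, 0, -0.4, 3],
    [0, 0, 0, -0.8, 3],
    [0, 0, 0, -1.2, 3],
    [0, 0, 0, -1.6, 3],
    [0, 0, 0, -1.8, 3],
  ],
)

```text
time: 15.17
tool_pos: [0.5336, 0.0653, 0.1115]
tcp_rot: [-179.9, 0.0, 77.6]
contact_force: [-5.9, -0.7, 6.2]
opening: 0.0331
finger_force: 20.0
```

```bash
python3 feel.py
```

```text
15.4167 Mz [0.209 0.182 0.205 0.232 0.236 0.207] mean 0.212 tau7 [-0.194 -0.22  -0.229 -0.209 -0.203 -0.202] yaw [77.65 77.64 77.66 77.66 77.67 77.67] 0.03325081540655166 [0.5336 0.0654 0.1115]
```

Torque is holding at about 0.2 N m. I'll hold a little longer, then open the fingers.

>>> carry_out(
  deltas=[
    [0, 0, 0, 0, 3],
    [0, 0, 0, 0, 3],
    [0, 0, 0, 0, 3],
    [0, 0, 0, 0, 8.7],
    [0, 0, 0, 0, 8.7],
  ],
)

```text
time: 15.88
tool_pos: [0.5355, 0.0654, 0.1114]
tcp_rot: [179.9, -0.0, 77.6]
contact_force: [-0.7, -0.0, -0.1]
opening: 0.0404
finger_force: 0.0
```

>>> carry_out(
  deltas=[
    [0, 0, 0, 0, 8.7],
    [0, 0, 0, 0, 8.7],
    [0, 0, 0.3, 0, 8.7],
    [0, 0, 0.8, 0, 8.7],
    [0, 0, 1.5, 0, 8.7],
  ],
)

```text
time: 16.3
tool_pos: [0.5344, 0.0653, 0.1268]
tcp_rot: [-180.0, 0.0, 77.6]
contact_force: [-0.5, 0.7, 0.9]
opening: 0.0721
finger_force: 0.0
```

>>> carry_out(
  deltas=[
    [0, 0, 1, 0, 8.7],
    [0, 0, 3, 0, 8.7],
    [0, 0, 5, 0, 8.7],
    [0, 0, 7, 0, 8.7],
    [0, 0, 8.5, 0, 8.7],
  ],
)

```text
time: 16.72
tool_pos: [0.5354, 0.0653, 0.2146]
tcp_rot: [179.8, -0.1, 77.6]
contact_force: [0.1, -0.2, -0.4]
opening: 0.0866
finger_force: 0.0
```

>>> carry_out(
  deltas=[
    [0, 0, 0, 0, 8.7],
    [0, 0, 0, 0, 8.7],
    [0, 0, 0, 0, 7],
    [0, 0, 0, 0, 4],
    [0, 0, 0, 0, 1],
  ],
)

```text
time: 17.13
tool_pos: [0.5339, 0.0652, 0.2106]
tcp_rot: [-179.9, 0.1, 77.6]
contact_force: [0.0, 0.2, 0.0]
opening: 0.0744
finger_force: 0.0
```

Run:
```python
from h import *
s=monitor.observe();im=cams.capture("wrist");print(s["time"],s["tool_pos"],s["tcp_rot"],s["opening"],s["contact_force"])
t=cams.capture("top");sc=cams.capture("scene");k=green(sc);k[:190]=0;k[260:]=0;k[:,:200]=0;k[:,380:]=0
c,st=blob(k);print(c,st)
p=pose(s)
o0=np.array([.5343,.0656]);
# button by console geometry, and by scene/top rays
import glob
h=cv2.cvtColor(cv2.imread("pics/top0.png"),cv2.COLOR_BGR2HSV)
m=(h[...,0]>45)&(h[...,0]<85)&(h[...,1]>90);m[:200]=0;m[230:]=0;m[:,:300]=0;m[:,335:]=0;ct,s2=blob(m);print(ct,s2)
print("scene z.095",plane("scene",c,.095),"top",plane("top",ct,.095),tri([ray("scene",c),ray("top",ct)]))
v=np.array([np.cos(np.radians(-10-90)),np.sin(np.radians(-10-90))]);print("from knob",o0+.150*v)
kw=green(im);print(kw.sum())
cv2.imwrite("pics/v5.png",np.hstack([cv2.resize(im[:,:,::-1],(533,400)),cv2.resize(sc[170:270,240:307,::-1],(267,400),interpolation=2)]))
```

```text
17.1333 [0.53391735 0.06520108 0.21059269] [-1.79914198e+02  5.67689524e-02  7.76275992e+01] 0.07438176329778566 [0.03316401 0.23815113 0.02077109]
[249.42307692 220.07692308] [245 217  10   7  52]
[316.88435374 213.30612245] [311 207  13  14 147]
scene z.095 [ 0.51607432 -0.08272351  0.095     ] top [ 0.50614085 -0.07852239  0.095     ] (array([ 0.50761259, -0.07906032,  0.0863662 ]), [np.float64(8.608495166499649e-05), np.float64(8.608495166504034e-05)])
from knob [ 0.50825277 -0.08212116]
351
```

View pics/v5.png

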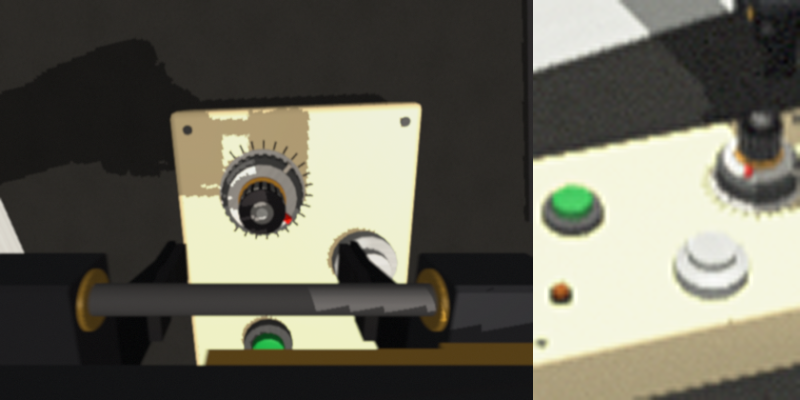

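The wrist view shows the knob at about (262,212) and the pin at (288,218), with the green button coming into view at the bottom (267,345). In the scene view the pin is at its earlier pixel. I'm moving above the button with the fingers closed.

>>> carry_out(
  deltas=[
    [-0.5, -2.5, 0, 0, 0],
    [-1.1, -6, 0, 0, 0],
    [-1.8, -9.5, 0, 0, 0],
    [-2.3, -12.5, -1, 0, 0],
    [-2.6, -14.5, -2, 0, 0],
  ],
  grip_force=10,
)

```text
time: 17.7
tool_pos: [0.508, -0.0835, 0.1919]
tcp_rot: [179.9, 0.0, 77.4]
contact_force: [-0.3, -0.1, -0.8]
opening: 0.0297
finger_force: 0.0
```

>>> carry_out(
  deltas=[
    [0, 0, 0, 0, 0],
    [0, 0, 0, 0, 0],
    [0, 0, 0, 0, 0],
    [0, 0, 0, 0, 0],
    [0, 0, 0, 0, 0],
  ],
)

```text
time: 18.12
tool_pos: [0.5091, -0.0782, 0.1918]
tcp_rot: [180.0, -0.0, 77.8]
contact_force: [-0.1, 0.2, 0.2]
opening: 0.0025
finger_force: 0.0
```

Run:
```python
from h import *
for i in range(4): s=monitor.observe();im=cams.capture("wrist")
print(s["time"],s["tool_pos"],s["tcp_rot"],s["opening"])
h=cv2.cvtColor(im,cv2.COLOR_RGB2HSV);m=(h[...,0]>45)&(h[...,0]<85)&(h[...,1]>90)
c,st=blob(m);print(c,st)
p=pose(s);print("z.095",plane("wrist",c,.095,p),tri([ray("wrist",c,p),ray("top",(316.9,213.3))]))
u,v,w,hh=st[:4];print("width mm",np.linalg.norm(plane("wrist",(u,c[1]),.095,p)-plane("wrist",(u+w,c[1]),.095,p)))
cv2.imwrite("pics/w6.png",im[:,:,::-1])
```

```text
18.2667 [ 0.50882492 -0.07887225  0.19172719] [1.79981071e+02 2.45114110e-03 7.77183762e+01] 0.000506743400055149
[273.78257888 217.48148148] [ 253  196   43   44 1458]
z.095 [ 0.50784914 -0.08054457  0.095     ] (array([ 0.50701348, -0.0794815 ,  0.09526211]), [np.float64(0.001286049488519389), np.float64(0.0012860494885195066)])
width mm 0.031324694619332294
```

View pics/w6.png

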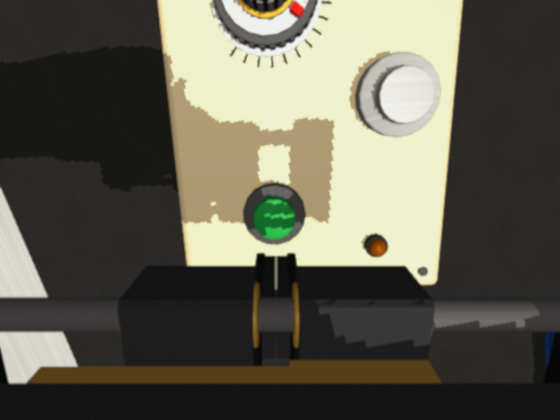

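The button is at (274,217), i.e. about (0.5075, −0.0803) with its top at 0.095 m, which matches the given size and height. I'll descend and press in stages.

>>> carry_out(
  deltas=[
    [-0.1, -0.1, -1.2, 0, 0],
    [-0.1, -0.1, -3, 0, 0],
    [-0.1, -0.1, -5, 0, 0],
    [-0.1, -0.1, -6.8, 0, 0],
    [-0.1, -0.1, -7.8, 0, 0],
  ],
)

```text
time: 18.73
tool_pos: [0.5058, -0.0806, 0.1108]
tcp_rot: [-179.8, 0.1, 77.6]
contact_force: [0.1, 0.3, -0.7]
opening: 0.0003
finger_force: 0.0
```

>>> carry_out(
  deltas=[
    [0, 0, 0, 0, 0],
    [0, 0, 0, 0, 0],
    [0, 0, -0.3, 0, 0],
    [0, 0, -0.7, 0, 0],
    [0, 0, -1.1, 0, 0],
  ],
)

```text
time: 19.15
tool_pos: [0.5083, -0.0807, 0.1032]
tcp_rot: [179.9, -0.0, 77.6]
contact_force: [-0.2, 0.7, 0.4]
opening: 0.0004
finger_force: 0.0
```

>>> carry_out(
  deltas=[
    [0, 0, -0.2, 0, 0],
    [0, 0, -0.5, 0, 0],
    [0, 0, -0.8, 0, 0],
    [0, 0, -1, 0, 0],
    [0, 0, -1.2, 0, 0],
  ],
)

```text
time: 19.57
tool_pos: [0.5077, -0.0807, 0.0908]
tcp_rot: [180.0, -0.0, 77.6]
contact_force: [-1.9, 0.5, 4.0]
opening: 0.0007
finger_force: 2.0
```

>>> carry_out(
  deltas=[
    [0, 0, -0.1, 0, 0],
    [0, 0, -0.2, 0, 0],
    [0, 0, -0.3, 0, 0],
    [0, 0, -0.4, 0, 0],
    [0, 0, -0.4, 0, 0],
  ],
)

```text
time: 19.98
tool_pos: [0.5078, -0.0807, 0.0891]
tcp_rot: [-180.0, -0.1, 77.6]
contact_force: [-7.0, 1.5, 21.4]
opening: 0.0006
finger_force: 10.4
```

The button stopped at 0.0891 m with 21 N, 6 mm below its out height, so it is fully in. Now I'll release it and lift.

>>> carry_out(
  deltas=[
    [0, 0, 0, 0, 0],
    [0, 0, 0.3, 0, 0],
    [0, 0, 0.8, 0, 0],
    [0, 0, 1.6, 0, 0],
    [0, 0, 2.8, 0, 0],
  ],
)

```text
time: 20.4
tool_pos: [0.5066, -0.0807, 0.1142]
tcp_rot: [-179.9, 0.1, 77.6]
contact_force: [-0.1, -0.1, -0.2]
opening: 0.0004
finger_force: 0.0
```

>>> carry_out(
  deltas=[
    [0, 0, 2, 0, 0],
    [0, 0, 4, 0, 0],
    [0, 0, 6, 0, 0],
    [0, 0, 7.5, 0, 0],
    [0, 0, 8.5, 0, 0],
  ],
)

```text
time: 20.82
tool_pos: [0.5083, -0.0809, 0.202]
tcp_rot: [179.8, -0.0, 77.6]
contact_force: [1.0, -0.3, 0.2]
opening: 0.0007
finger_force: 0.0
```

>>> carry_out(
  deltas=[
    [0, 0, 0, 0, 0],
    [0, 0, 0, 0, 0],
    [0, 0, 0, 0, 0],
    [0, 0, 0, 0, 0],
    [0, 0, 0, 0, 0],
  ],
)

```text
time: 21.23
tool_pos: [0.5069, -0.0806, 0.1986]
tcp_rot: [-179.9, 0.0, 77.6]
contact_force: [-0.1, -0.6, -0.4]
opening: 0.0007
finger_force: 0.0
```

Run:
```python
from h import *
s=monitor.observe();im=cams.capture("wrist");print(s["time"],s["tool_pos"],s["contact_force"])
sc=cams.capture("scene");t=cams.capture("top")
h=cv2.cvtColor(im,cv2.COLOR_RGB2HSV);m=(h[...,0]>45)&(h[...,0]<85)&(h[...,1]>90)
c,st=blob(m);p=pose(s);print(c,st,plane("wrist",c,.095,p))
a=cv2.imread("pics/scene0.png")[165:265,220:340]
cv2.imwrite("pics/v7.png",np.hstack([cv2.resize(a,(400,333),interpolation=2),cv2.resize(sc[165:265,220:340,::-1],(400,333),interpolation=2)]))
```

```text
21.2333 [ 0.50690294 -0.08063371  0.19855625] [-0.07001386 -0.61656442 -0.37405381]
[276.05035461 212.14397163] [ 255  191   43   43 1410] [ 0.50778138 -0.08062599  0.095     ]
```

View pics/v7.png

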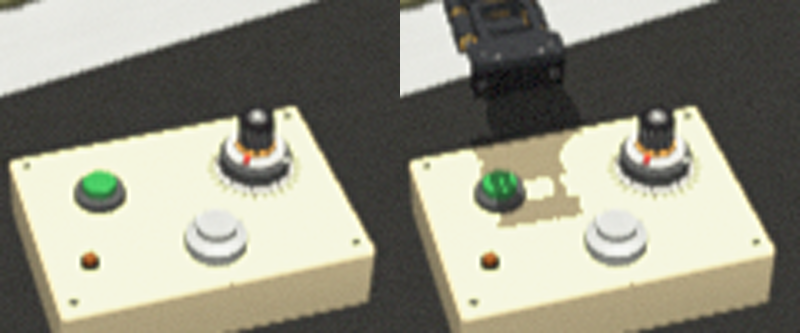

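The before and after views match: the pin, coarse mark and cap are where they were, the button is back out, and the arm is clear. I'm handing in.

```bash
python3 -c "
from workcell import robot
print(robot.job_done())"
```

```text
the job is handed in; nothing more can be done
None
```

The valve is shut: the knob seated after about 51°, was held at about 0.2 N m for about half a second, and was let go. The green button was then pressed fully in and released. The camera views before and after show the red pin and coarse ring unmoved, and the job is handed in at about 21 s.

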